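# Pin the lid back on the serving box

### The arm

A 7-joint arm with a two-finger parallel gripper is mounted at the origin on the work surface. World frame = base frame: x ahead of the robot, y to its left, z up, the work surface at z = 0. Lengths are in m, angles in rad, forces in N, time in s.
With the tool pointing down it reaches from about 0.425 to 0.95 m from the base axis. Payload 4.7 kg.
Tool frame: the origin (TCP) lies on the mounting face of the last link; the fingertips stand 182 mm ahead of it and the grasp point (between the pads) lies 164 mm ahead of it; y points along the fingers, x is the direction in which the jaws open and shut, and the axes are right-handed (so a half turn about y gives the same grasp; the last joint's range is limited). The gripper opens to 87 mm and grips with 3 to 60 N. Pads are 19 mm wide; open, the fingers measure 117 mm over their backs; the gripper's body (75 mm by 190 mm) begins 51 mm behind the grasp point.
Start: joints at [1.254, 0.469, -0.049, 1.532, 0.024, 1.141, -0.082], TCP at [0.192, -0.647, 0.405] pointing down, gripper open.
Joint ranges: [-2.59, 2.59], [-0.33, 1.99], [-1.39, 1.29], [0.1, 2.45], [-1.04, 4.18], [0.21, 1.99], [-2.66, 2.66]. Speed limits (rad/s): [2.57, 2.57, 3.14, 3.14, 3.14, 3.14, 3.14].

### API

Orientations are given as a unit quaternion [w, x, y, z].
In Python, from cell import bot, cams gives the robot as it stands. The module is installed in compiled form; this text tells all that it offers.
- The arm moves only by the tool drive_tool, never from a script. Its argument "plan" is a list of rows, each a list of 4 numbers: the shift along the world's x, y, z in mm, then the turn about the world's z in degrees. A call has 1 to 8 rows; each row shifts and turns the commanded pose from where the row before left it; what a row does not reach is not made up. A row lasts 1/8 s, in which the tool goes at most 62.5 mm and 10.7 degrees, less where a joint would pass 70% of its speed; a pose out of reach is approached as far as the arm can. A call is refused whole if a number of a shift passes 62.5 or a number of a turn 10.7, either way. A call with a gripper value outside its range is refused whole. "jaw" is the closure, from 0 (fully open) to 1 (shut), set as the call begins (left out, the last holds). The fingers move at their own pace and stop on an object; "squeeze" is the grip in N (left out, the last holds). Time passes only in rows, so rows that do not move let the fingers close. It gives the time, the measured TCP pose, the force and the opening at its end, in the units of the state.
- bot.get_state(): the state, without advancing time (a new reading comes with each control period).
- cams.snapshot(name): name is "scene" or "side" or "wrist"; returns the picture (480x640x3 uint8, blue, green, red); there is no depth.
- cams.calibration(name): a dict with "mtx" (3x3 intrinsics, pixels), "view" (4x4, takes a point from world to camera coordinates). Camera axes: x right, y down, z forward; pixel columns grow to the right and rows downward; lengths in m; the calibration is good to about 2 mm. A picture is of the moment at which its call begins: read the wrist's pose just before it. calibration takes no time and is no camera call; for the wrist camera it gives the pose at the moment of the call.
- bot.close_job(): hands the job in, once; it reports no verdict.
The state is a dict: "time": time; "joints": joint angles; "joint_vel": joint speeds; "effort": joint torques, N m; "position": TCP position; "tcp_rot": TCP orientation; "wrist_force": force on the tool from outside, world axes, zero at the start; "ft_torque": the same for the moment, N m; "finger_gap": finger opening in m.
Only numpy, scipy, OpenCV 4.12 (cv2) and the standard library are available. Lean on these libraries where they do the work, as an engineer would, in place of code of your own. Each camera call takes 0.05 s, during which the arm holds its last target.

### The job

The lid of the wooden serving box at the carving table has been washed and laid back on, but its hinge pin is still lying on the table. Pick up the long pin with the blue handle (not the short red one) and slide it through all five hinge eyes, starting at the yellow eye, until the handle is up against the yellow eye. Leave the lid seated on the box and let go of the pin.

Things in the scene. Friction and masses are not known exactly. Their poses are not given: they have to be found in the camera images.
- pin_grip (a point): Centre of the long pin's blue handle, an upright block 56 long (x), 16 wide (y), 34 mm high (z): grip it from above across the 16. x points along the rod to the tip, z up. The rod, 10 across and 164 long, leaves the handle's front face 28 ahead of this point; its axis runs 12 below this point, so handle and rod both lie flat on the table. About 90 g. The short pin with red handle is not wanted.
- pin_tip (a point): Tip of the long pin's rod, on the rod's axis, 192 mm ahead (x) of pin_grip and 12 mm below it; same axes. The last 10 mm taper to 5 mm across. The pin balances about 40 mm ahead of the handle's front face.
- hinge_mouth (a point): Centre of the yellow eye's open end, on the hinge axis, 62 mm above the table. y (level) runs along the axis into the five eyes, z up. Eyes: loops in one line, 26 mm wide inside, 36 outside, 22 long, 8 apart; the last ends at y = 142. Free table before the mouth (-y). The handle cannot enter: it stops at the yellow eye, tip at y = 164. Let go, the pin drops a few mm in the eyes and may roll.
- lid_centre (a point): Centre of the loose lid, 130 x 150 x 10 mm, 0.7 kg, lying level on the fixed wooden box (130 in x, 150 in y, 62 high; same axes as hinge_mouth), held by a lip with 2 mm play; its top is 72 mm above the table, with a low knob 16 mm high. Eyes 2 and 4 are the lid's; the hinge axis is 21 mm outside the box's +x side, the mouth 4 mm short of the box's -y end. It needs no handling.

How it is judged:
At the end, for the whole second after the job is handed in: The blue pin runs through all five eyes from the yellow end: tip at least 147 mm past the yellow mouth, within 13 mm sideways and 15 mm in height of the hinge axis, within 10 degrees of parallel; the lid still seated (moved under 12 mm, tilted under 0.1 rad); the pin released (y of pin_tip in the frame of hinge_mouth above 0.147 m and x of pin_tip in the frame of hinge_mouth between -0.013 and 0.013 m and z of pin_tip in the frame of hinge_mouth between -0.015 and 0.015 m and angle between the x axis of pin_tip and the y axis of hinge_mouth, either way round below 0.175 rad and distance of lid_centre from where it was at the start of the episode below 0.012 m and angle between lid_centre's own z axis and vertical below 0.1 rad and contact force between pin and the fingers below 0.1 N); the robot touches nothing.
It also fails if it takes over 42 s, if anything falls off the work surface, if the arm or the gripper's body presses on something with over 40 N, if the wrist force passes 120 N, or if a joint passes its speed limit or range.

## Working session

There is one attempt and no reset: what is moved stays moved. The work goes in short steps, Python scripts to look and compute and a tool call to move; the robot and the scene stay as the last step left them, time stands still between calls to the robot, and variables do not carry over. Pictures are saved under pics/ and viewed, and the job is handed in when it is done.

Besides the shell and the picture viewer there is one more tool, called after "Emit:" in YAML: its name, and indented under it one key for each argument. drive_tool: Moves the arm, as the interface text tells. Its arguments: {"type":"object","properties":{"plan":{"type":"array"},"jaw":{"type":"number"},"squeeze":{"type":"number"}},"required":["plan"]}

```bash
mkdir -p pics; python3 - <<'E'
from cell import bot,cams
import cv2
s=bot.get_state();print(s)
for n in["scene","side","wrist"]:
    c=cams.calibration(n);print(n,c["mtx"].tolist(),c["view"].round(4).tolist() if hasattr(c["view"],'round') else c["view"])
    cv2.imwrite(f"pics/{n}0.png",cams.snapshot(n))
E
```

```text
{'time': 0.0, 'joints': array([ 1.25410625,  0.4694543 , -0.04861761,  1.53368034,  0.02409304,
        1.14099608, -0.08228449]), 'joint_vel': array([-0.00012122,  0.00167159, -0.00053071, -0.00070501,  0.00094774,
        0.0010599 , -0.00016081]), 'effort': array([-1.16081760e-04, -5.07984030e+01, -8.06577131e-02, -2.36162406e+01,
       -6.13759342e-02,  3.78618774e-02,  1.61375524e-04]), 'position': array([ 0.19155446, -0.64699934,  0.40369624]), 'tcp_rot': array([ 0.56694273, -0.56614781,  0.42367912, -0.42255012]), 'wrist_force': array([-0.13431048, -0.92730117, -0.37505302]), 'ft_torque': array([ 0.04222717, -0.02525619, -0.07223156]), 'finger_gap': 0.08698209600363517}
scene [[547.4303875328891, 0.0, 317.9808167730866], [0.0, 547.4303875328891, 243.53067632717634], [0.0, 0.0, 1.0]] [[0.7353, 0.6778, 0.0042, -0.3387], [0.5671, -0.6118, -0.5515, -0.2988], [-0.3712, 0.4079, -0.8342, 1.2627], [0.0, 0.0, 0.0, 1.0]]
side [[544.632480178728, 0.0, 339.08184509403236], [0.0, 544.632480178728, 240.4954362555495], [0.0, 0.0, 1.0]] [[0.9875, -0.1578, -0.0027, -0.5031], [-0.115, -0.7077, -0.6971, 0.0915], [0.1081, 0.6887, -0.7169, 1.0579], [0.0, 0.0, 0.0, 1.0]]
wrist [[383.7102095591311, 0.0, 318.71687908072033], [0.0, 383.7102095591311, 241.36458685822], [0.0, 0.0, 1.0]] [[0.2841, -0.9588, -0.0014, -0.6735], [-0.9281, -0.2754, 0.2505, -0.0309], [-0.2406, -0.0699, -0.9681, 0.3909], [0.0, 0.0, 0.0, 1.0]]
```

View pics/scene0.png

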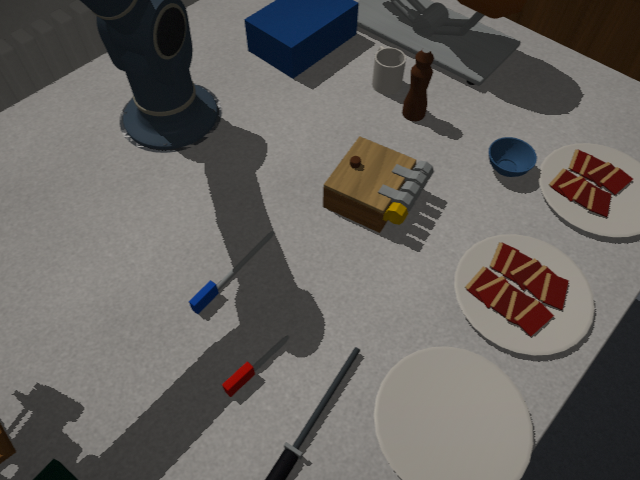

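View pics/side0.png

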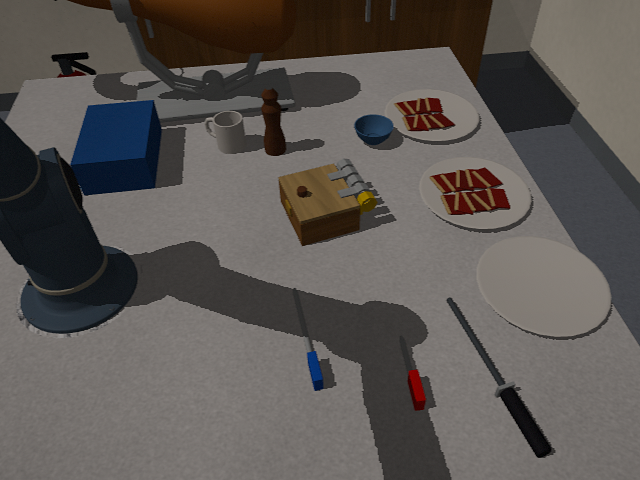

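View pics/wrist0.png

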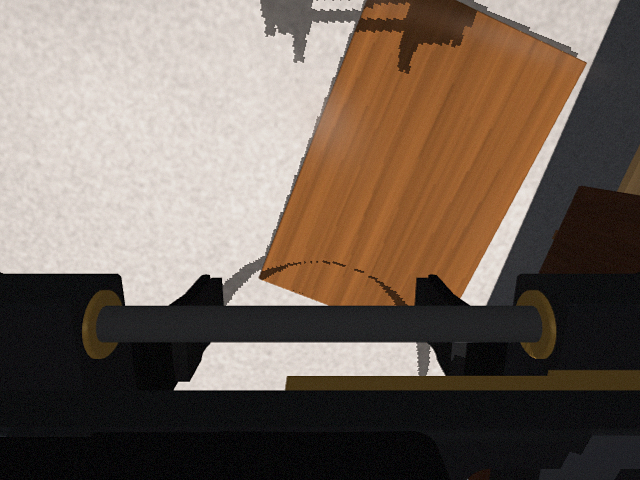

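The scene view shows the blue handle near (204,297) with its rod tip near (272,233), the red pin at (238,379), and the box at (375,185) with the yellow eye at (397,212). In the side view the blue handle is at (315,370), the tip at (295,290) and the yellow eye at (367,202). I'll zoom in.

```bash
python3 - <<'E'
import cv2,numpy as np
a=cv2.imread("pics/scene0.png");b=cv2.imread("pics/side0.png")
def z(i,x,y,w,h,f,n): cv2.imwrite(n,cv2.resize(i[y:y+h,x:x+w],None,fx=f,fy=f,interpolation=cv2.INTER_CUBIC))
z(a,315,130,130,110,6,"pics/z1.png"); z(b,270,150,120,100,6,"pics/z2.png")
z(a,180,220,110,100,6,"pics/z3.png"); z(b,270,280,80,120,5,"pics/z4.png")
for n,i in(("scene",a),("side",b)):
    h=cv2.cvtColor(i,cv2.COLOR_BGR2HSV)
    for c,lo,hi in(("blue",(105,150,60),(128,255,255)),("yellow",(20,150,80),(32,255,255))):
        m=cv2.inRange(h,lo,hi)
        k,l,s,ce=cv2.connectedComponentsWithStats(m)
        for j in range(1,k):
            if s[j,4]>40: print(n,c,s[j],ce[j].round(1))
E
```

```text
scene blue [ 245    0  113   48 2989] [297.5  17.7]
scene blue [189 281  27  25 234] [201.9 293.3]
scene yellow [385 202  22  14 166] [396.7 208.1]
side blue [  71  100   82   65 4000] [113.6 132.3]
side blue [307 351  16  38 304] [314.1 367.1]
side yellow [357 191  17  15 131] [364.1 196.8]
```

View pics/z1.png

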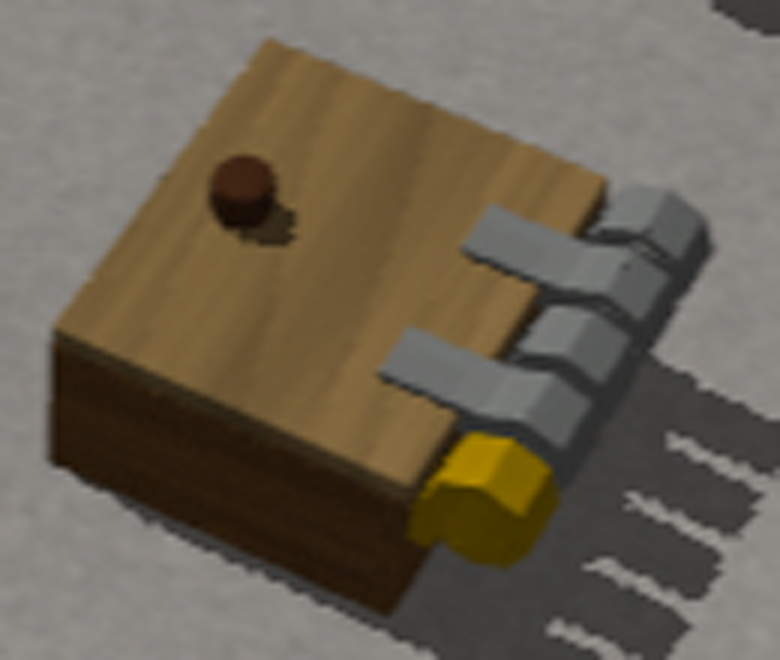

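View pics/z2.png

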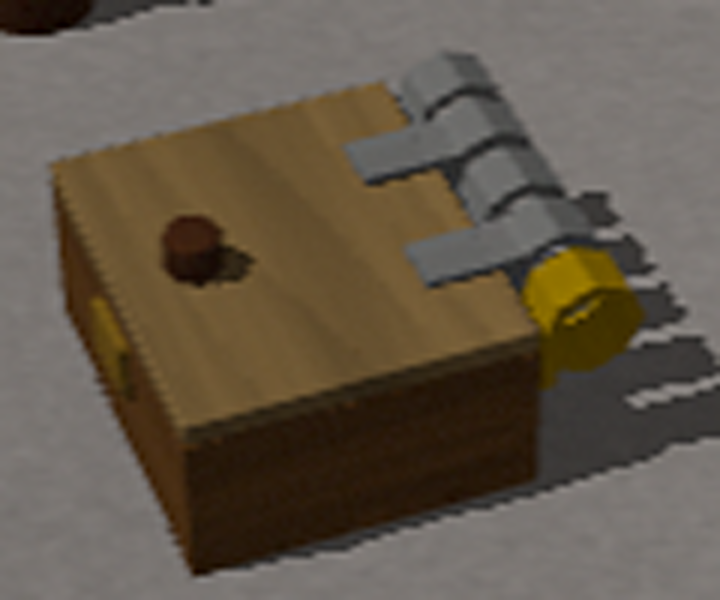

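View pics/z3.png

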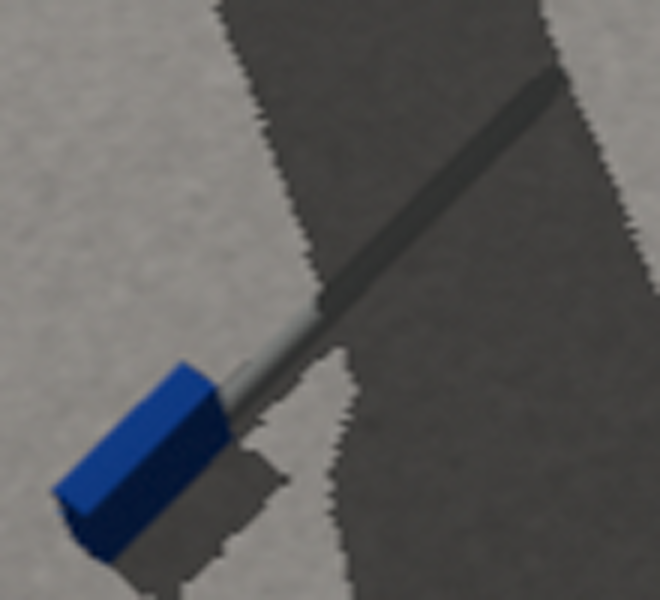

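View pics/z4.png

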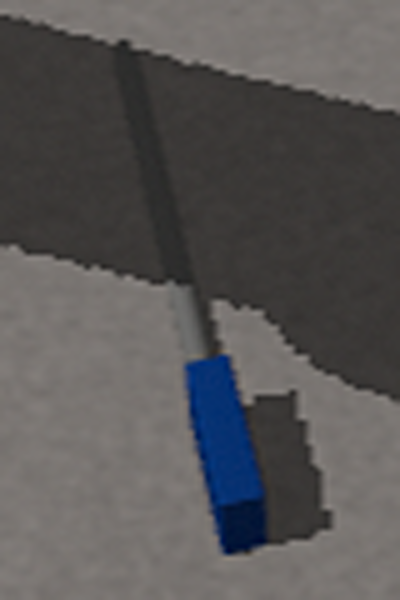

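```bash
cat >h.py <<'E'
from cell import bot,cams
import cv2,numpy as np
def ray(n,uv,z):
    c=cams.calibration(n);K=np.array(c["mtx"]);V=np.array(c["view"])
    R=V[:3,:3];o=-R.T@V[:3,3]
    d=R.T@np.linalg.solve(K,np.array([uv[0],uv[1],1.]))
    return o+d*(z-o[2])/d[2]
def proj(n,p):
    c=cams.calibration(n);K=np.array(c["mtx"]);V=np.array(c["view"])
    q=K@(V[:3,:3]@np.array(p)+V[:3,3]);return q[:2]/q[2]
def tri(a,b,na="scene",nb="side"):
    P=[]
    for n in(na,nb):
        c=cams.calibration(n);P.append(np.array(c["mtx"])@np.array(c["view"])[:3])
    x=cv2.triangulatePoints(P[0],P[1],np.array(a,float).reshape(2,1),np.array(b,float).reshape(2,1))[:,0]
    return x[:3]/x[3]
E
python3 - <<'E'
from h import *
np.set_printoptions(precision=4,suppress=True)
Z=lambda p,x,y,f:(x+(p[0]+.5)/f-.5,y+(p[1]+.5)/f-.5)
s1=lambda p:Z(p,315,130,6);s2=lambda p:Z(p,270,150,6);s3=lambda p:Z(p,180,220,6);s4=lambda p:Z(p,270,280,5)
A=[ray("scene",s3(p),.034) for p in[(183,362),(217,388),(85,517),(53,490)]]
B=[ray("side",s4(p),.034) for p in[(187,362),(230,356),(264,498),(220,503)]]
for C,t in((A,ray("scene",s3((562,70)),.005)),(B,ray("side",s4((124,42)),.005))):
    c=sum(C)/4;d=t-c;print("handle",c,"tip",t,np.hypot(*d[:2]),np.degrees(np.arctan2(d[1],d[0])))
    h=C[0]+C[1]-C[2]-C[3];print("  hdir",np.degrees(np.arctan2(h[1],h[0])))
L=[(270,38),(607,180),(412,495),(55,330)];M=[(52,163),(383,83),(538,337),(185,432)]
for n,f,Q in(("scene",s1,L),("side",s2,M)):
    C=np.array([ray(n,f(p),.072) for p in Q]);c=C.mean(0)
    y=C[0]+C[1]-C[2]-C[3];x=C[1]+C[2]-C[0]-C[3]
    ay=np.arctan2(y[1],y[0]);ax=np.arctan2(x[1],x[0])
    print(n,c,"yaw y",np.degrees(ay),"x+90",np.degrees(ax)+90,np.linalg.norm(y)/2,np.linalg.norm(x)/2)
    print(C)
    a=ay; Y=np.array([np.cos(a),np.sin(a)]);X=np.array([Y[1],-Y[0]])
    print(" mouth",c[:2]+X*(65+21)/1000-Y*.079)
print("bottom",ray("scene",s1((52,462)),0),ray("scene",s1((390,613)),0),ray("side",s2((195,573)),0),ray("side",s2((537,480)),0))
print("yellow front ctr", ray("scene",s1((484,510)),.062),ray("side",s2((592,316)),.062))
print([tri(s1(p),s2(q)) for p,q in zip(L,M)])
E
```

```text
handle [ 0.4267 -0.2655  0.034 ] tip [ 0.4093 -0.0741  0.005 ] 0.19220427152067346 95.1906794350173
  hdir 94.64477202452902
handle [ 0.4265 -0.2641  0.034 ] tip [ 0.4109 -0.0717  0.005 ] 0.19302221588690766 94.64192494123712
  hdir 94.35125250950647
scene [0.485  0.1256 0.072 ] yaw y 103.0504304283383 x+90 102.00579758372359 0.1497555213499919 0.12779072659173837
[[0.406  0.1852 0.072 ]
 [0.5302 0.2119 0.072 ]
 [0.5648 0.0659 0.072 ]
 [0.439  0.0394 0.072 ]]
 mouth [0.5866 0.0681]
side [0.4846 0.1274 0.072 ] yaw y 102.11913903289081 x+90 102.26849523517288 0.15041928396740845 0.12730413427996104
[[0.4063 0.1875 0.072 ]
 [0.5312 0.2144 0.072 ]
 [0.5623 0.0674 0.072 ]
 [0.4384 0.0402 0.072 ]]
 mouth [0.5852 0.0682]
bottom [0.4379 0.0406 0.    ] [0.5616 0.0702 0.    ] [0.4385 0.0446 0.    ] [0.5643 0.0707 0.    ]
yellow front ctr [0.5811 0.0832 0.062 ] [0.585  0.0859 0.062 ]
[array([0.4065, 0.1846, 0.0736]), array([0.5309, 0.2104, 0.0745]), array([0.5631, 0.0686, 0.0696]), array([0.4386, 0.04  , 0.0718])]
```

```bash
python3 - <<'E'
from h import *
from scipy.spatial.transform import Rotation as Ro
s=bot.get_state();q=s["tcp_rot"];R=Ro.from_quat([q[1],q[2],q[3],q[0]]).as_matrix();print(R.round(3))
print(s["position"],s["time"],"jaw yaw",np.degrees(np.arctan2(R[1,0],R[0,0])))
E
```

```text
[[ 0.284 -0.     0.959]
 [-0.959  0.001  0.284]
 [-0.002 -1.    -0.   ]]
[ 0.19154811 -0.64707432  0.40391934] 0.15 jaw yaw -73.51147345799505
```

Emit:
drive_tool:
  plan:
    - [10, 20, 0, 4]
    - [30, 48, 0, 9]
    - [32, 52, 0, 10]
    - [32, 52, 0, 10]
    - [32, 52, 0, 10]
    - [32, 52, 0, 10]
    - [32, 52, -10, 10]
    - [25, 42, -20, 10]
  jaw: 0
  squeeze: 40

```text
time: 1.15
position: [0.4178, -0.2749, 0.3753]
tcp_rot: [-0.707, 0.708, 0.0, 0.001]
wrist_force: [0.2, 0.2, 0.2]
finger_gap: 0.087
```

Emit:
drive_tool:
  plan:
    - [8, 10, -40, 5]
    - [0, 0, -30, 0]
    - [0, 0, 0, 0]
    - [0, 0, 0, 0]

```text
time: 1.65
position: [0.425, -0.2676, 0.3057]
tcp_rot: [-0.706, 0.707, 0.028, -0.027]
wrist_force: [-0.2, -0.4, 0.2]
finger_gap: 0.0871
```

```bash
cat >>h.py <<'E'
from scipy.spatial.transform import Rotation as Ro
def st():
    s=bot.get_state();q=s["tcp_rot"];R=Ro.from_quat([q[1],q[2],q[3],q[0]]).as_matrix()
    print(s["time"],s["position"].round(4),"jaw yaw",np.degrees(np.arctan2(R[1,0],R[0,0])).round(2),"F",s["wrist_force"].round(1),"gap",round(s["finger_gap"],4),"down",R[:,1].round(3));return s
E
python3 - <<'E'
from h import *
st();w=cams.snapshot("wrist");cv2.imwrite("pics/w1.png",w)
c=cams.calibration("wrist");print(c)
for p in[(.4266,-.2648,.034),(.410,-.073,.005)]:print(proj("wrist",p))
E
```

```text
1.65 [ 0.425  -0.2676  0.3057] jaw yaw 4.46 F [-0.2 -0.4  0.2] gap 0.0871 down [ 0.001 -0.001 -1.   ]
{'mtx': array([[383.71020956,   0.        , 318.71687908],
       [  0.        , 383.71020956, 241.36458686],
       [  0.        ,   0.        ,   1.        ]]), 'view': array([[ 0.99696407,  0.07782388,  0.00246628, -0.40349917],
       [ 0.07467996, -0.96469291,  0.25256781, -0.29590979],
       [ 0.02203501, -0.25161685, -0.96757605,  0.21875451],
       [ 0.        ,  0.        ,  0.        ,  1.        ]])}
[320.59494064 241.34505276]
[318.06064036 -66.4787019 ]
```

View pics/w1.png

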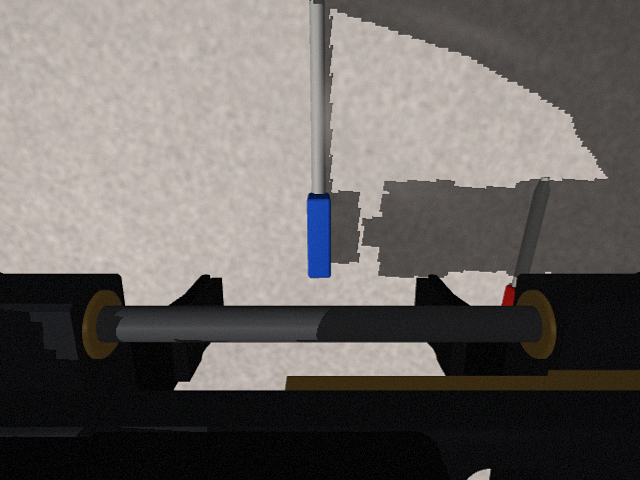

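The wrist view shows the blue handle at (319,237), where I predicted (320,241), and aligned with the tool. The red pin, at (510,297), is clear of the fingers. I'll go down now.

Emit:
drive_tool:
  plan:
    - [1, 3, -30, 0.3]
    - [0, 0, -40, 0]
    - [0, 0, -30, 0]
    - [0, 0, -14, 0]
    - [0, 0, -5, 0]
    - [0, 0, 0, 0]

```text
time: 2.45
position: [0.4261, -0.2645, 0.1866]
tcp_rot: [-0.706, 0.707, 0.03, -0.029]
wrist_force: [0.7, 0.1, 0.4]
finger_gap: 0.0869
```

Emit:
drive_tool:
  plan:
    - [0, 0, 0, 0]
    - [0, 0, 0, 0]
    - [0, 0, 0, 0]
    - [0, 0, 0, 0]
    - [0, 0, 0, 0]
    - [0, 0, 0, 0]
  jaw: 1
  squeeze: 40

```text
time: 3.2
position: [0.4256, -0.2642, 0.1857]
tcp_rot: [0.707, -0.706, -0.03, 0.03]
wrist_force: [-0.3, -1.0, 0.2]
finger_gap: 0.0347
```

Emit:
drive_tool:
  plan:
    - [0, 0, 0, 0]
    - [0, 0, 0, 0]
    - [0, 0, 0, 0]
    - [0, 0, 0, 0]

```text
time: 3.7
position: [0.4256, -0.2642, 0.1858]
tcp_rot: [0.707, -0.706, -0.03, 0.03]
wrist_force: [0.8, -0.8, -0.3]
finger_gap: 0.0156
```

Emit:
drive_tool:
  plan:
    - [0, 0, 10, 0]
    - [0, 0, 25, 0]
    - [10, 0, 23, 1]
    - [40, 5, 0, 2]
    - [50, 20, 0, 2]
    - [50, 25, 0, 2]
    - [40, 30, 0, 0.3]
    - [19, 22, 0, 0]

```text
time: 4.7
position: [0.6366, -0.1601, 0.2444]
tcp_rot: [0.703, -0.703, -0.076, 0.074]
wrist_force: [-1.6, -0.6, -0.9]
finger_gap: 0.0157
```

Emit:
drive_tool:
  plan:
    - [0, 0, 0, 0]
    - [0, 0, 0, 0]
    - [0, 0, 0, 0]
    - [0, 0, 0, 0]

```text
time: 5.2
position: [0.634, -0.1634, 0.2439]
tcp_rot: [-0.703, 0.703, 0.074, -0.074]
wrist_force: [-0.6, -0.2, -0.6]
finger_gap: 0.0154
```

```bash
python3 - <<'E'
from h import *
st()
a=cams.snapshot("scene");b=cams.snapshot("side");w=cams.snapshot("wrist")
def z(i,x,y,w,h,f,n): cv2.imwrite(n,cv2.resize(i[y:y+h,x:x+w],None,fx=f,fy=f,interpolation=cv2.INTER_CUBIC))
cv2.imwrite("pics/a2.png",a);cv2.imwrite("pics/b2.png",b);cv2.imwrite("pics/w2.png",w)
z(a,330,160,130,100,6,"pics/a2z.png");z(b,300,160,130,100,6,"pics/b2z.png")
E
```

```text
5.2 [ 0.634  -0.1634  0.2439] jaw yaw 11.99 F [-0.6 -0.2 -0.6] gap 0.0154 down [-0.    -0.001 -1.   ]
```

View pics/a2.png

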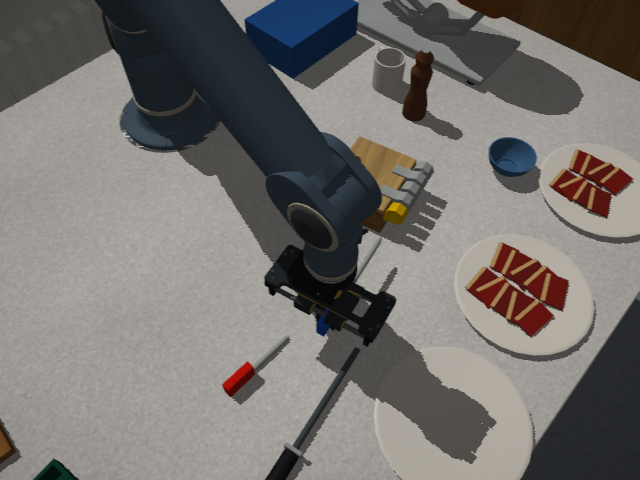

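View pics/b2.png

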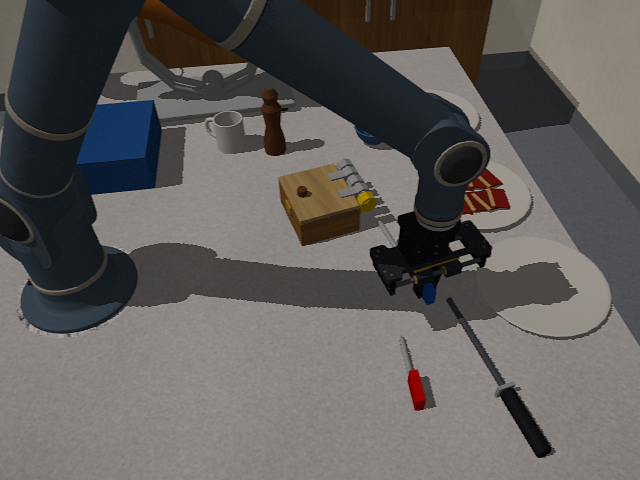

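View pics/w2.png

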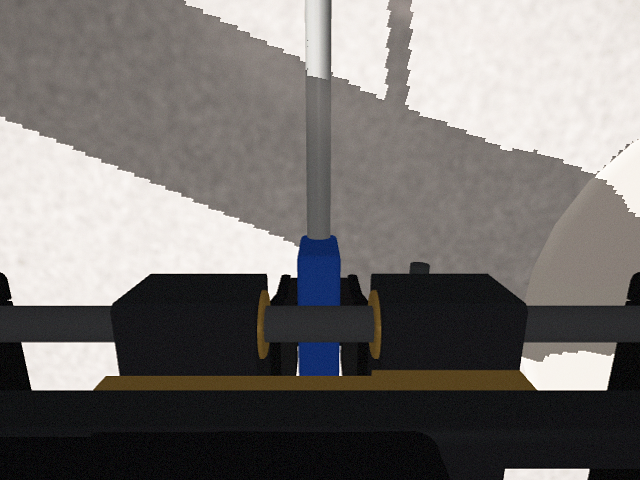

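View pics/a2z.png

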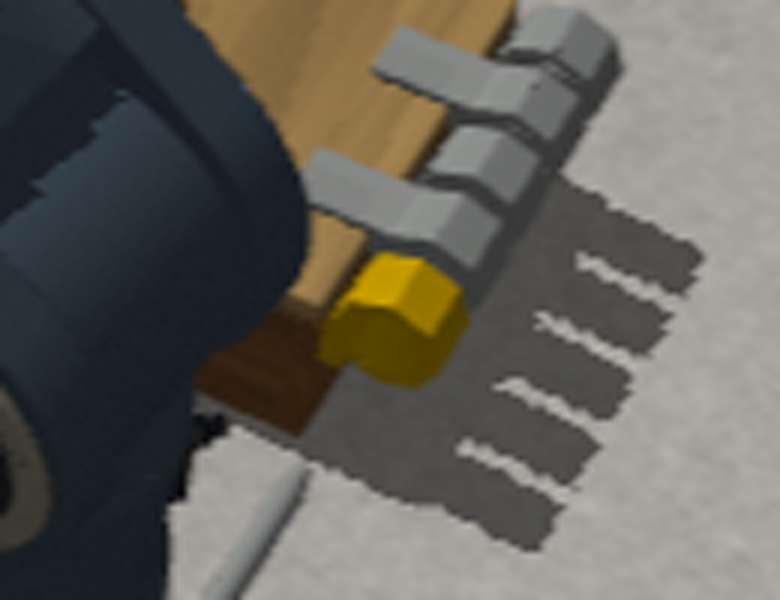

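View pics/b2z.png

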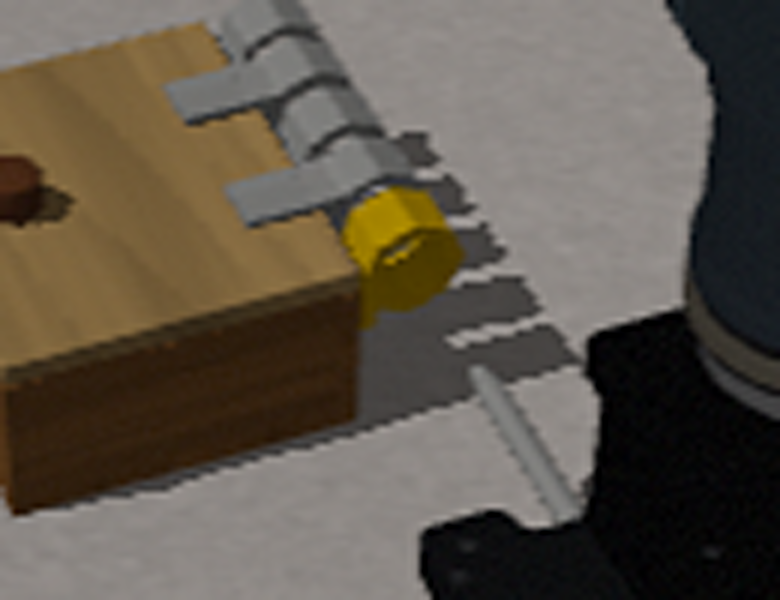

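```bash
python3 - <<'E'
from h import *
np.set_printoptions(precision=4,suppress=True)
Z=lambda p,x,y,f=6:(x+(p[0]+.5)/f-.5,y+(p[1]+.5)/f-.5)
S=lambda p:Z(p,330,160);D=lambda p:Z(p,300,160)
t=tri(S((305,465)),D((474,369)));print("tip",t,proj("scene",t)-S((305,465)),proj("side",t)-D((474,369)))
print("yellow",tri(S((402,340)),D((412,266))))
Y=np.array([-np.sin(np.radians(12.3)),np.cos(np.radians(12.3)),0]);X=np.array([Y[1],-Y[0],0])
m=np.array([.4848,.1265,.062])+.086*X-.071*Y
print("mouth",m)
for n in("scene","side"):
    o=(330,160) if n=="scene" else (300,160)
    for r in(13,18):
        print(n,r,[tuple(((proj(n,m+r/1000*(X*np.cos(a)+np.array([0,0,1])*np.sin(a)))-o)*6+2.5).round().astype(int).tolist()) for a in np.arange(0,6.28,np.pi/4)])
    print(n,"far end",((proj(n,m+.142*Y+[0,0,.018])-o)*6+2.5).round())
d=t-m;print("tip in mouth frame",d@X,d@Y,d[2])
s=st();g=s["position"]-[0,0,.164]
# predicted tip from pose with yaw 11.99
a=np.radians(11.99);print("pred tip",g+.192*np.array([-np.sin(a),np.cos(a),0])-[0,0,.017])
# wrist view: direction of rod
for uv in[(318.5,240),(318,0)]:print(ray("wrist",uv,.062))
E
```

```text
tip [0.5938 0.023  0.0652] [ 0.0305 -0.2401] [0.1254 0.1837]
yellow [0.5846 0.0833 0.0598]
mouth [0.584  0.0755 0.062 ]
scene 13 [(423, 367), (416, 344), (391, 325), (363, 320), (348, 333), (356, 355), (381, 374), (409, 379)]
scene 18 [(438, 374), (428, 342), (393, 315), (354, 309), (334, 326), (345, 357), (379, 383), (417, 390)]
scene far end [582.  16.]
side 13 [(449, 267), (440, 250), (416, 248), (391, 263), (380, 286), (390, 303), (413, 304), (438, 289)]
side 18 [(462, 264), (450, 240), (417, 237), (382, 258), (367, 289), (380, 313), (413, 315), (447, 294)]
side far end [263.  -0.]
tip in mouth frame -0.001550184790979387 -0.05332773446826152 0.0032488341518690095
5.35 [ 0.6344 -0.1627  0.2439] jaw yaw 12.05 F [-0.3 -0.5 -1.5] gap 0.0155 down [ 0. -0. -1.]
pred tip [0.5945 0.0251 0.0629]
[ 0.6286 -0.1362  0.062 ]
[ 0.6088 -0.0447  0.062 ]
```

The side view puts the tip at (474,369) in the zoom. In the mouth frame that is about x -1.5, y -53, z +2 mm, and the predicted rim matches the yellow ring. I'll start the insertion.

Emit:
drive_tool:
  plan:
    - [1, 0, -1, 0.2]
    - [-3, 14, 0, 0]
    - [-4, 19, 0, 0]
    - [-4, 19, 0, 0]
    - [-4, 18, 0, 0]
    - [-2, 8, 0, 0]
    - [0, 0, 0, 0]

```text
time: 6.22
position: [0.6186, -0.0834, 0.2429]
tcp_rot: [-0.703, 0.703, 0.076, -0.076]
wrist_force: [0.1, -0.0, -1.2]
finger_gap: 0.0162
```

```bash
python3 - <<'E'
from h import *
st()
a=cams.snapshot("scene");b=cams.snapshot("side");w=cams.snapshot("wrist")
def z(i,x,y,w,h,f): return cv2.resize(i[y:y+h,x:x+w],None,fx=f,fy=f,interpolation=cv2.INTER_CUBIC)
cv2.imwrite("pics/c3.png",np.hstack([z(a,350,150,100,110,4),z(b,310,150,100,110,4)]));cv2.imwrite("pics/w3.png",w)
E
```

```text
6.225 [ 0.6186 -0.0834  0.2429] jaw yaw 12.37 F [ 0.1 -0.  -1.2] gap 0.0162 down [ 0. -0. -1.]
```

View pics/c3.png

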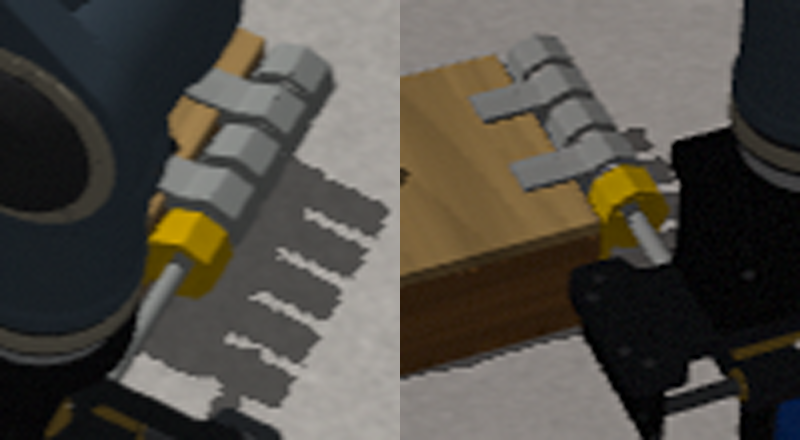

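View pics/w3.png

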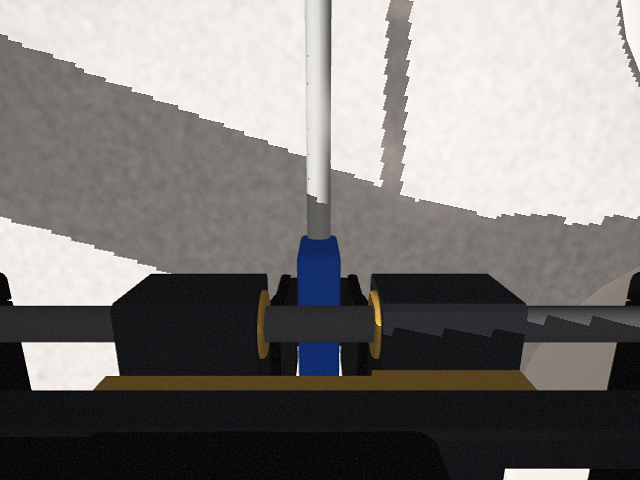

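Both views show the rod inside the yellow eye, at (180,262) in the scene view and (628,208) in the side view. There is no contact force, so I'll carry on.

Emit:
drive_tool:
  plan:
    - [-2, 10, -1, 0]
    - [-4, 17, 0, 0]
    - [-4, 18, 0, 0]
    - [-4, 18, 0, 0]
    - [-2, 9, 0, 0]
    - [0, 0, 0, 0]

```text
time: 7.12
position: [0.6025, -0.0111, 0.2419]
tcp_rot: [0.703, -0.703, -0.076, 0.076]
wrist_force: [0.2, 0.0, -1.3]
finger_gap: 0.0158
```

Emit:
drive_tool:
  plan:
    - [-2, 10, 0, 0]
    - [-3, 14, 0, 0]
    - [-3, 14, 0, 0]
    - [-1, 6, 0, 0]
    - [0, 0, 0, 0]

```text
time: 7.75
position: [0.5935, 0.0325, 0.2418]
tcp_rot: [0.703, -0.703, -0.076, 0.076]
wrist_force: [0.7, -1.6, -1.3]
finger_gap: 0.0158
```

```bash
python3 - <<'E'
from h import *
st()
a=cams.snapshot("scene");b=cams.snapshot("side")
def z(i,x,y,w,h,f): return cv2.resize(i[y:y+h,x:x+w],None,fx=f,fy=f,interpolation=cv2.INTER_CUBIC)
cv2.imwrite("pics/c4.png",np.hstack([z(a,350,130,100,110,4),z(b,300,130,100,110,4)]))
E
```

```text
7.75 [0.5935 0.0325 0.2418] jaw yaw 12.36 F [ 0.7 -1.6 -1.3] gap 0.0158 down [ 0.  0. -1.]
```

View pics/c4.png

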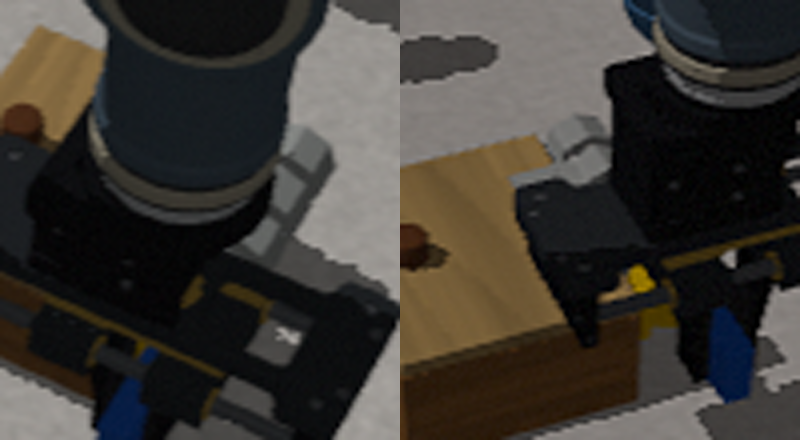

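Emit:
drive_tool:
  plan:
    - [-1, 4, 0, 0]
    - [-1, 4, 0, 0]
    - [-0.5, 3, 0, 0]
    - [0, 0, 0, 0]

```text
time: 8.35
position: [0.5911, 0.0432, 0.2418]
tcp_rot: [0.703, -0.703, -0.076, 0.076]
wrist_force: [0.6, -0.2, 0.1]
finger_gap: 0.0155
```

Emit:
drive_tool:
  plan:
    - [-0.4, 2, 0, 0]
    - [-0.4, 2, 0, 0]
    - [0, 0, 0, 0]

```text
time: 8.72
position: [0.5903, 0.047, 0.2418]
tcp_rot: [0.703, -0.703, -0.076, 0.076]
wrist_force: [-0.3, -0.5, -0.6]
finger_gap: 0.0159
```

Emit:
drive_tool:
  plan:
    - [-0.4, 2, 0, 0]
    - [0, 0, 0, 0]

```text
time: 8.98
position: [0.5899, 0.049, 0.2418]
tcp_rot: [0.703, -0.703, -0.076, 0.076]
wrist_force: [-0.4, 0.2, -1.2]
finger_gap: 0.0155
```

Emit:
drive_tool:
  plan:
    - [-0.4, 2, 0, 0]
    - [0, 0, 0, 0]

```text
time: 9.22
position: [0.5896, 0.0506, 0.2418]
tcp_rot: [-0.703, 0.703, 0.076, -0.076]
wrist_force: [-0.1, 0.1, -1.4]
finger_gap: 0.0155
```

Emit:
drive_tool:
  plan:
    - [-0.4, 2, 0, 0]
    - [0, 0, 0, 0]

```text
time: 9.48
position: [0.5895, 0.051, 0.2418]
tcp_rot: [-0.702, 0.704, 0.075, -0.075]
wrist_force: [-0.0, -5.5, -0.7]
finger_gap: 0.0158
```

Emit:
drive_tool:
  plan:
    - [-0.4, 1.5, 0, 0]
    - [0, 0, 0, 0]

```text
time: 9.72
position: [0.5894, 0.0513, 0.2418]
tcp_rot: [-0.702, 0.705, 0.075, -0.075]
wrist_force: [1.5, -6.9, -0.4]
finger_gap: 0.0158
```

The handle is against the yellow eye, with -7 N in y. I'll back the push off, lower the pin a little and release it.

Emit:
drive_tool:
  plan:
    - [0.6, -2.7, 0, 0]
    - [0, 0, -3, 0]
    - [0, 0, -2, 0]
    - [0, 0, 0, 0]

```text
time: 10.22
position: [0.5897, 0.0508, 0.2368]
tcp_rot: [-0.703, 0.703, 0.076, -0.075]
wrist_force: [1.3, -4.9, 0.2]
finger_gap: 0.0157
```

Emit:
drive_tool:
  plan:
    - [0, 0, 0, 0]
    - [0, 0, 0, 0]
    - [0, 0, 0, 0]
    - [0, 0, 0, 0]
    - [0, 0, 0, 0]
    - [0, 0, 0, 0]
  jaw: 0.3

```text
time: 10.98
position: [0.5893, 0.0516, 0.2368]
tcp_rot: [0.703, -0.703, -0.076, 0.076]
wrist_force: [0.0, 0.6, -1.0]
finger_gap: 0.0595
```

Emit:
drive_tool:
  plan:
    - [0, 0, 10, 0]
    - [0, 0, 20, 0]
    - [0, 0, 40, 0]
    - [5, -20, 40, 0]
    - [10, -50, 30, 0]
    - [10, -50, 20, 0]
    - [10, -50, 20, 0]
    - [0, -40, 0, 0]

```text
time: 11.98
position: [0.6248, -0.1607, 0.4207]
tcp_rot: [-0.702, 0.704, 0.077, -0.073]
wrist_force: [0.5, -0.1, -0.4]
finger_gap: 0.0608
```

Emit:
drive_tool:
  plan:
    - [0, -50, 0, 0]
    - [0, -50, 0, 0]
    - [0, -40, 0, 0]
    - [0, -20, 0, 0]
    - [0, 0, 0, 0]
    - [0, 0, 0, 0]

```text
time: 12.72
position: [0.6249, -0.3158, 0.4173]
tcp_rot: [0.703, -0.702, -0.077, 0.076]
wrist_force: [-0.5, -0.2, -0.6]
finger_gap: 0.061
```

```bash
python3 - <<'E'
from h import *
st()
a=cams.snapshot("scene");b=cams.snapshot("side")
def z(i,x,y,w,h,f): return cv2.resize(i[y:y+h,x:x+w],None,fx=f,fy=f,interpolation=cv2.INTER_CUBIC)
cv2.imwrite("pics/a5.png",z(a,320,130,130,110,6));cv2.imwrite("pics/b5.png",z(b,270,140,130,110,6))
E
```

```text
12.725 [ 0.6249 -0.3158  0.4173] jaw yaw 12.47 F [-0.5 -0.2 -0.6] gap 0.061 down [ 0.001  0.002 -1.   ]
```

View pics/a5.png

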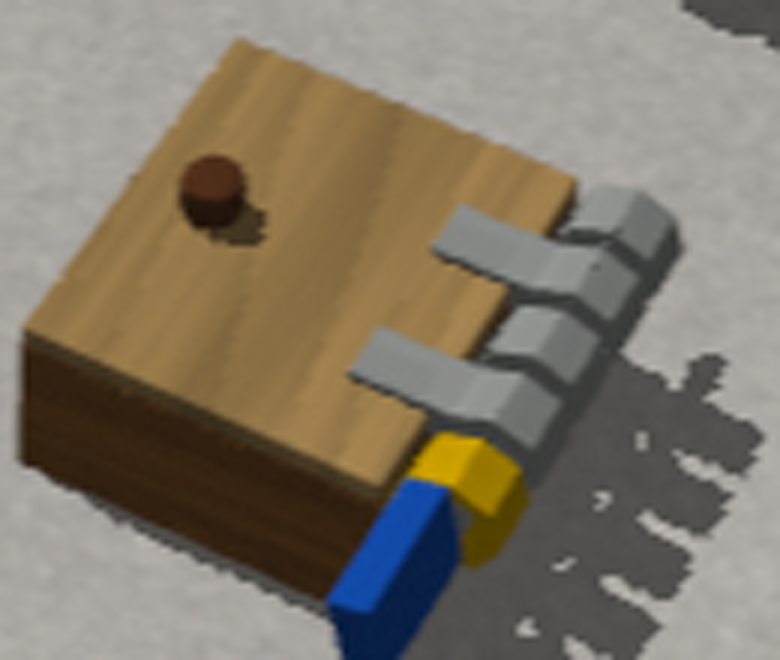

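View pics/b5.png

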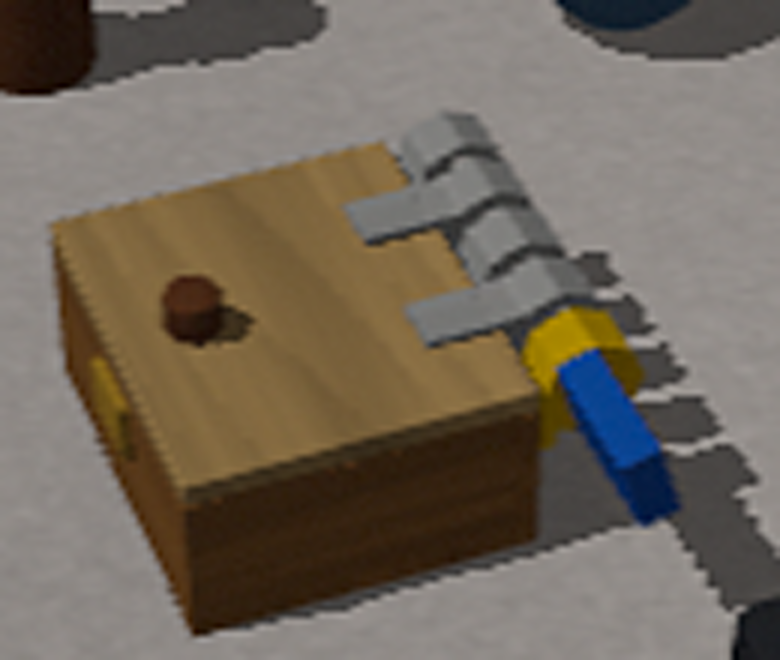

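```bash
python3 - <<'E'
from h import *
np.set_printoptions(precision=4,suppress=True)
Z=lambda p,x,y,f=6:(x+(p[0]+.5)/f-.5,y+(p[1]+.5)/f-.5)
c=[tri(Z(p,320,130),Z(q,270,140)) for p,q in zip([(405,480),(448,490),(372,612),(332,600)],[(558,370),(602,350),(665,455),(615,468)])]
c=np.array(c);a=np.radians(12.3);Y=np.array([-np.sin(a),np.cos(a),0]);X=np.array([Y[1],-Y[0],0]);m=np.array([.584,.0755,.062])
for p in c: print((p-m)@X,(p-m)@Y,p[2]-.062)
# lid check, same corners as before
for n,o,Q in(("scene",(320,130),[(240,38),(577,180),(382,495),(25,330)]),("side",(270,140),[(52,223),(383,143),(538,397),(185,492)])):
    print(n,np.mean([ray(n,Z(p,*o),.072) for p in Q],0))
st()
E
```

```text
-0.015259655200995552 -0.0024189989654501017 0.01871626644428047
-0.0004575975281261383 -0.004534355139068952 0.025238308025017198
-0.0004692417546281954 -0.055489817829359425 0.021868865429906806
-0.015145641403101078 -0.05115564761767691 0.015199445561610417
scene [0.485  0.1256 0.072 ]
side [0.4846 0.1274 0.072 ]
12.825 [ 0.6249 -0.3158  0.4172] jaw yaw 12.5 F [-0.3  0.4  0. ] gap 0.061 down [ 0.001  0.001 -1.   ]
```

The pin lies through all five eyes: its tip shadow shows past the last eye at (705,365) and the handle is at the yellow eye. It has rolled about 25°, so I'll check that it is at rest before handing in.

Emit:
drive_tool:
  plan:
    - [0, 0, 0, 0]
    - [0, 0, 0, 0]
    - [0, 0, 0, 0]
    - [0, 0, 0, 0]
    - [0, 0, 0, 0]
    - [0, 0, 0, 0]
    - [0, 0, 0, 0]
    - [0, 0, 0, 0]

```text
time: 13.82
position: [0.6243, -0.3184, 0.4168]
tcp_rot: [0.703, -0.703, -0.076, 0.076]
wrist_force: [0.8, 0.1, 0.7]
finger_gap: 0.0609
```

```bash
python3 - <<'E'
from h import *
for n,o,f in(("scene",(320,130),"pics/a5.png"),("side",(270,140),"pics/b5.png")):
    i=cams.snapshot(n);k=i[o[1]:o[1]+110,o[0]:o[0]+130]
    z=cv2.resize(k,None,fx=6,fy=6,interpolation=cv2.INTER_CUBIC);old=cv2.imread(f)
    for im in(old,z):
        mm=cv2.moments(cv2.inRange(cv2.cvtColor(im,cv2.COLOR_BGR2HSV),(105,150,60),(128,255,255)),True)
        print(n,mm["m00"],mm["m10"]/mm["m00"]/6,mm["m01"]/mm["m00"]/6)
    print("diff",(cv2.absdiff(old,z).max(2)>40).sum())
st()
E
```

```text
scene 14879.0 65.88330308936533 95.63638909424917
scene 14871.0 65.88007979736848 95.63661937103535
diff 0
side 9194.0 103.03589297367849 72.75674352838807
side 9220.0 103.04808387563268 72.77268618944323
diff 552
13.925 [ 0.6243 -0.3185  0.4168] jaw yaw 12.29 F [-0.6  0.9  0.4] gap 0.0608 down [ 0.  0. -1.]
```

The pin is at rest, since the blue handle moved less than 0.02 px over a second. I'll hand in.

```bash
python3 -c "
from cell import bot
print(bot.close_job())"
```

```text
the job is handed in; nothing more can be done
None
```

I gripped the blue pin by its handle and slid it through the five eyes from the yellow end. At the stop the force on the tool was about 7 N. I then backed the push off, lowered the pin 5 mm, let go and drew the arm clear, handing in at about 13.9 s of the 42 s allowed.

**Pin position:** The final pictures put the handle's front about 3 mm before the yellow mouth, within measuring error. That puts the tip at roughly 160 mm, where 147 is needed. I worked the tip out from the handle rather than seeing it, but its shadow shows past the last eye.

**Sideways and height:** After release the pin rolled about 25° and dropped. From the handle, I estimate the rod's axis at about +4 mm sideways and -6 mm in height, inside the limits of 13 and 15 mm.

**Lid and rest:** The lid showed no visible movement. The blue handle did not move between two pictures a second apart. The side view did differ in a patch of pixels, which I took to be the arm at the picture's edge and did not check further.

**What disagreed:** The handle touched the yellow eye about 3 mm further in than my estimate of the mouth, while the final pictures put it about 3 mm short.

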